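# Set a photometer's click-stop attenuator lever to the third click

### The job

Set the light attenuator of the grey bench photometer: first push its lever back against the home stop at the red dot, so that the beam is shut and the count is sure, then push it the other way click by click and leave it resting in the third click from home, without ever running past the third click, which would flood the detector. Only push the lever with a fingertip, never pinch it between the fingers. Leave the bottles and the jar standing where they are, and finish with the hand clear of everything.

Things in the scene. Friction and masses are not known exactly. Their poses are not given: they have to be found in the camera images.
- photometer: Fixed bench photometer, pale grey case 230 mm deep (its x) by 300 mm wide (its y). Origin: centre of its underside, on the table; z up; front faces its -x (to the robot). Its flat dark front deck, 90 mm up, reaches from x = -115 to +19 mm; the rear housing behind rises to 118 mm, its black cuvette hatch to 134 mm. The lever's slot crosses the deck parallel to its y, at x = -55 mm.
- slot_home (a point): Point on the deck (90 mm above the table) under the lever's middle when home: x -55, y +45 mm on the photometer. A red dot is painted there, on the robot's side of the slot. The five stops that follow lie 18 mm apart towards the photometer's -y, each with a white bar, longer each time. Beyond home the deck stays clear for 100 mm. Axes as the photometer's.
- lever (a joint): Slide along the slot, m: 0 at home, growing towards the photometer's -y. Sprung-ball click stops at 0, 0.018, 0.036, 0.054 (third click from home), 0.072, 0.090; end stops 1 mm beyond. Leaving a stop takes about 5 N, fading to none half-way (9 mm) to the next; 2 to 3 mm further on the lever snaps by itself into that stop and rests. It starts at rest in the first, second or third click.
- lever_knob (a point): Centre of the lever's orange thumb piece, 22 mm above the deck (112 mm above the table); moves with the lever. It is 22 mm (photometer x) by 16 mm (along the slot) and reaches from 9 to 35 mm above the deck (grey centre rib to 39 mm), on a thin steel blade.
- knob_home: Ribbed orange cheek of the thumb piece that faces home (+y of the photometer), a plate 22 x 5 x 26 mm; origin at its centre, 5.5 mm from the thumb piece's centre. Push on it to send the lever away from home.
- knob_far: The other cheek, facing away from home (-y of the photometer), same size, 5.5 mm the other way. Push on it to send the lever home. Pushing from both cheeks at once is a pinch.
- stock_bottle: Loose amber glass bottle with black cap, 94 mm across, 200 mm tall, to the photometer's +y side and rear; origin at the centre of its underside. Leave alone.
- drops_a: Loose amber dropper bottle with white cap, 35 mm across, 84 mm tall, near the photometer; origin at the centre of its underside. Leave alone.
- drops_b: A second dropper bottle like drops_a. Leave alone.
- salve_jar: Loose white jar with red lid, 59 mm across, 45 mm tall, near the photometer; origin at the centre of its underside. Leave alone.

How it is judged (in metres and radians):
On the way:
1. the lever is home, within 3 mm of the home click (value of joint lever below 0.003 m), for 0.2 s.
At the end, for the whole second after the job is handed in: The lever, having been home, rests in the third click from home (54 mm, within 2.5 mm) and is still; the bottles and the jar stand upright within 10 mm of where they began; the robot touches nothing (value of joint lever between 0.0515 and 0.0565 m and velocity of joint lever between -0.005 and 0.005 m/s and distance of each of stock_bottle, drops_a, drops_b, salve_jar from where it was at the start of the episode below 0.01 m and angle between each of stock_bottle, drops_a, drops_b, salve_jar's own z axis and vertical below 0.1 rad).
It fails at once if the lever runs past the third click (more than 10.5 mm beyond it, over the hump towards the fourth) (value of joint lever above 0.0645 m).
It fails at once if the lever is pinched: fingers press on both of its cheeks at once (contact force between the fingers and knob_home above 1 N and contact force between the fingers and knob_far above 1 N).
It fails at once if a bottle or the jar is lifted, pushed away or knocked over (distance of any of stock_bottle, drops_a, drops_b, salve_jar from where it was at the start of the episode above 0.013 m or angle between any of stock_bottle, drops_a, drops_b, salve_jar's own z axis and vertical above 0.3 rad).
It also fails if it takes over 48 s, if anything falls off the work surface, if the arm or the gripper's body presses on something with over 40 N, if the wrist force passes 120 N, or if a joint passes its speed limit or range.

### The arm

A 6-joint arm with a two-finger parallel gripper is mounted at the origin on the work surface. World frame = base frame: x ahead of the robot, y to its left, z up, the work surface at z = 0. Lengths are in mm, angles in degrees, forces in N, time in s.
With the tool pointing down it reaches from about 375 to 925 mm from the base axis. Payload 5.7 kg.
Tool frame: the origin (TCP) lies midway between the tips of the shut fingers; the grasp point (between the pads) lies 19 mm behind it; y points along the fingers, x is the direction in which the jaws open and shut, and the axes are right-handed (so a half turn about y gives the same grasp; the last joint's range is limited). The gripper opens to 88 mm and grips with 3 to 60 N. Pads are 20 mm wide; open, the fingers measure 115 mm over their backs; the gripper's body (75 mm by 178 mm) begins 61 mm behind the grasp point.
Start: joints at [62.561, 20.558, 86.54, -0, 72.909, -6.595], TCP at [213.487, 560.701, 222.623] pointing down, gripper open.
Joint ranges: [-170.27, 170.27], [-57.76, 135], [12.27, 136.19], [-55.21, 235.2], [11.17, 155.16], [-170.74, 170.74]. Speed limits (degrees/s): [136.94, 136.94, 180, 180, 180, 180].

### API

Orientations are given as [roll, pitch, yaw] about the fixed x, y, z axes, in that order (R = Rz(yaw) Ry(pitch) Rx(roll)).
In Python, from plant import env, read_camera gives the robot as it stands. The module is installed in compiled form; this text tells all that it offers.
- The arm moves only by the tool play_rows, never from a script. Its argument "series" is a list of rows, each a list of 7 numbers: the closure, from 0 (fully open) to 1 (shut), then the shift along the tool's x, y, z in mm, then the turn, a rotation vector about the tool's x, y, z in degrees. A call has 1 to 20 rows; each row shifts and turns the commanded pose from where the row before left it, along the tool's axes as they then stand; what a row does not reach is not made up. A row lasts 1/8 s, in which the tool goes at most 62.5 mm and 10.7 degrees, less where a joint would pass 70% of its speed; a pose out of reach is approached as far as the arm can. A call with a gripper value outside its range is refused whole. The fingers move at their own pace and stop on an object; "squeeze" is the grip in N (left out, the last holds). Time passes only in rows, so rows that do not move let the fingers close. It gives the time, the measured TCP pose, the force and the opening at its end, in the units of the state.
- env.get_state(): the state, without advancing time (a new reading comes with each control period).
- read_camera(name): name is "scene" or "top"; returns a dict with "color" (400x640x3 uint8, red, green, blue), "depth" (400x640 float32, mm along the optical axis (not along the pixel's ray), 0 where there is no reading), "fx", "fy", "cx", "cy" (pixels), "rvec" (rotation vector, rad) and "tvec" (3), from world to camera coordinates, as OpenCV has them. Camera axes: x right, y down, z forward; pixel columns grow to the right and rows downward; lengths in mm; the calibration is good to about 2 mm. A picture is of the moment at which its call begins.
- env.close_job(): hands the job in, once; it reports no verdict.
The state is a dict: "clock": time; "joints": joint angles; "dq": joint speeds; "effort": joint torques, N m; "tcp_pos": TCP position; "tcp_rot": TCP orientation; "force": force on the tool from outside, world axes, zero at the start; "torque": the same for the moment, N m; "gripper_width": finger opening in mm.
Only numpy, scipy, OpenCV 4.12 (cv2) and the standard library are available. Lean on these libraries where they do the work, as an engineer would, in place of code of your own. Each camera call takes 0.05 s, during which the arm holds its last target.

## Working session

There is one attempt and no reset: what is moved stays moved. The work goes in short steps, Python scripts to look and compute and a tool call to move; the robot and the scene stay as the last step left them, time stands still between calls to the robot, and variables do not carry over. Pictures are saved under pics/ and viewed, and the job is handed in when it is done.

Besides the shell and the picture viewer there is one more tool, called after "Emit:" as name(argument=value, ...) on one line, values as JSON. play_rows: Moves the arm, as the interface text tells. Its arguments: {"type":"object","properties":{"series":{"type":"array"},"squeeze":{"type":"number"}},"required":["series"]}

```bash
mkdir -p pics
cat > h.py <<'E'
from plant import env, read_camera
import numpy as np, cv2
def cam(n):
    c=read_camera(n); R=cv2.Rodrigues(np.array(c['rvec'],float))[0]; c['R']=R; c['t']=np.array(c['tvec'],float).ravel(); return c
def ray(c,u,v,z):
    d=c['R'].T@np.array([(u-c['cx'])/c['fx'],(v-c['cy'])/c['fy'],1]); o=-c['R'].T@c['t']
    return o+d*(z-o[2])/d[2]
def cloud(c):
    v,u=np.indices(c['depth'].shape); D=c['depth']
    P=np.stack([(u-c['cx'])/c['fx']*D,(v-c['cy'])/c['fy']*D,D],-1)-c['t']
    return P@c['R']
def proj(c,P):
    return cv2.projectPoints(np.array(P,float).reshape(-1,3),np.array(c['rvec'],float),c['t'],np.array([[c['fx'],0,c['cx']],[0,c['fy'],c['cy']],[0,0,1.]]),None)[0].reshape(-1,2)
E
python3 - <<'E'
from h import *
print(env.get_state())
for n in('scene','top'):
    c=cam(n); cv2.imwrite(f'pics/{n}0.png',c['color'][:,:,::-1]); np.save(f'{n}0.npy',c,allow_pickle=True)
    print(n,-c['R'].T@c['t'],c['R'][2],c['fx'])
E
```

```text
{'clock': 0.0, 'joints': array([ 6.25615338e+01,  2.05968616e+01,  8.65982583e+01, -3.63881526e-04,
        7.29090111e+01, -6.59387727e+00]), 'dq': array([-0.06585715, -0.06322692, -0.06567503, -0.02629259,  0.07969831,
        0.04073186]), 'effort': array([ 1.88171980e-03, -5.15370619e+01, -2.70727444e+01,  6.76591136e-02,
        3.48401559e-02, -1.76496087e-04]), 'tcp_pos': array([213.18131547, 560.11246268, 221.82560038]), 'tcp_rot': array([-89.98838784,   0.1034821 ,  69.15552878]), 'force': array([ 0.83789303, -0.25454585, -0.4134151 ]), 'torque': array([-0.08131909, -0.00274778,  0.02891479]), 'gripper_width': 87.59487662096969}
scene [1111.27709056 -362.11806868  889.8805656 ] [-0.50350097  0.38802936 -0.77195854] 492.7315012398971
top [485.91701598  47.66529322 965.70704587] [ 0.13926608  0.02383373 -0.98996814] 390.0940656416286
```

View pics/scene0.png

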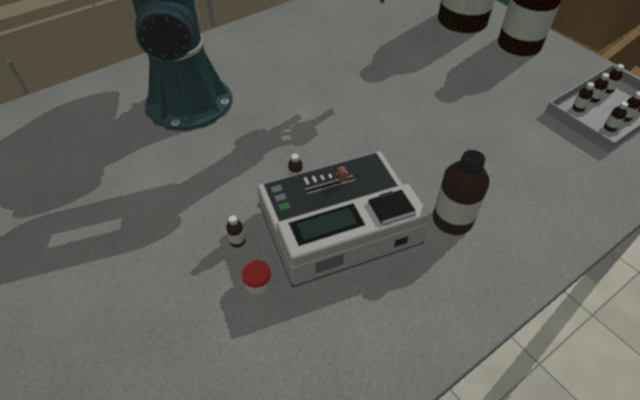

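View pics/top0.png

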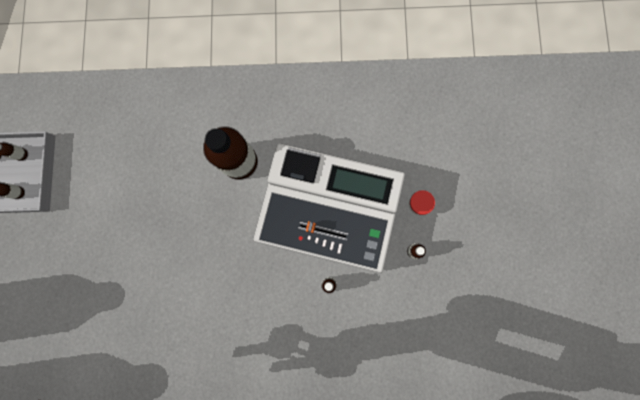

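The scene view shows the photometer mid-image with the orange knob near (342,174). In the top view the red dot is near (301,238), the bars run from (309,239) to (340,248), and the knob is near (311,228). I'll zoom in and measure next.

```bash
cat > m.py <<'E'
from h import *
def meas(n):
    c=cam(n); h=cv2.cvtColor(c['color'],cv2.COLOR_RGB2HSV).astype(int); P=cloud(c)
    return c,h,P
E
python3 - <<'E'
from m import *
c,h,P=meas('top')
cv2.imwrite('pics/top_z.png',cv2.resize(c['color'][130:290,235:395,::-1],(600,600),interpolation=cv2.INTER_CUBIC))
cs=cam('scene')
cv2.imwrite('pics/scene_z.png',cv2.resize(cs['color'][140:290,240:440,::-1],(800,600),interpolation=cv2.INTER_CUBIC))
# white deck marks
v,u=np.indices(c['depth'].shape)
deck=(u>270)&(u<380)&(v>200)&(v<262)
wm=(deck&(h[...,2]>150)&(h[...,1]<50)).astype(np.uint8)
k,l,s,ce=cv2.connectedComponentsWithStats(wm)
for i in range(1,k): print('white',s[i],ce[i],ray(c,*ce[i],90).round(1))
red=deck&((h[...,0]<6)|(h[...,0]>172))&(h[...,1]>130)&(h[...,2]>80)
org=deck&(h[...,0]>=5)&(h[...,0]<=18)&(h[...,1]>110)&(h[...,2]>80)
for nm,m in(('red',red),('org',org)):
    k,l,s,ce=cv2.connectedComponentsWithStats(m.astype(np.uint8))
    for i in range(1,k): print(nm,s[i],ce[i],ray(c,*ce[i],90).round(1),ray(c,*ce[i],125).round(1), np.median(P[l==i],0).round(1))
# dark deck
dk=((P[...,2]>80)&(P[...,2]<98)&(P[...,0]>400)&(abs(P[...,1])<250)&(v>180)).astype(np.uint8)
cnt=max(cv2.findContours(dk,0,2)[0],key=cv2.contourArea); r=cv2.minAreaRect(cnt)
for p in cv2.boxPoints(r): print('deckbox',p,ray(c,*p,90).round(1))
print('deckz',np.median(P[...,2][dk>0]))
# objects: heights
for nm,(u0,v0,z) in dict(stock=(217,140,200),dropsa=(329,286,84),dropsb=(419,250,84),jar=(422,202,45)).items():
    print(nm,ray(c,u0,v0,z).round(0),P[v0,u0].round(0))
E
```

```text
white [310 201  70  17 430] [350.63023256 207.48604651] [597.   19.3  90. ]
white [348 201  32   8 131] [367.4351145  203.40458015] [605.2 -18.9  90. ]
white [305 229   1   1   1] [305. 229.] [551.  123.4  90. ]
white [337 231   1   1   1] [337. 231.] [544.7  51.6  90. ]
white [341 232   1   1   1] [341. 232.] [542.2  42.7  90. ]
white [327 234   1   1   1] [327. 234.] [538.5  74.2  90. ]
white [331 235   1   1   1] [331. 235.] [536.   65.2  90. ]
white [308 236   3   4  10] [308.8 237.5] [531.7 115.2  90. ]
white [335 236   1   1   1] [335. 236.] [533.6  56.3  90. ]
white [339 237   1   1   1] [339. 237.] [531.1  47.4  90. ]
white [315 238   4   5  14] [316.28571429 240.14285714] [525.4  98.5  90. ]
white [343 238   1   1   1] [343. 238.] [528.7  38.6  90. ]
white [323 240   3   7  17] [323.94117647 242.70588235] [519.3  81.5  90. ]
white [271 243  75  19 216] [306.22685185 252.67592593] [498.1 121.5  90. ]
white [330 242   4   8  23] [331.47826087 245.34782609] [513.   64.7  90. ]
white [338 244   4   9  25] [339.36 247.88] [506.9  47.3  90. ]
white [276 255   2   2   3] [276.33333
[... 625 characters left out ...]
67 237.66666667] [531.8 134.3  90. ] [530.  130.9 125. ] [531.2 134.8  91.2]
org [306 221   4  11  24] [307.29166667 226.04166667] [557.5 118.1  90. ] [554.7 115.3 125. ] [554.8 115.9 124.6]
org [311 223   5  10  29] [312.96551724 227.44827586] [554.  105.4  90. ] [551.3 103.1 125. ] [552.3 103.1 122.6]
deckbox [252.09872 241.7854 ] [525.4 243.   90. ]
deckbox [266.25107 182.34549] [660.4 210.8  90. ]
deckbox [395.81113 213.19312] [581.2 -81.7  90. ]
deckbox [381.65878 272.63303] [450.4 -44.3  90. ]
deckz 90.55139721322045
stock [730. 291. 200.] [729. 291. 201.]
dropsa [424.  73.  84.] [424.  73.  84.]
dropsb [ 498. -130.   84.] [ 498. -130.   84.]
jar [ 611. -151.   45.] [ 611. -151.   45.]
```

```bash
sleep 1
```

```text
(no output)
```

View pics/top_z.png

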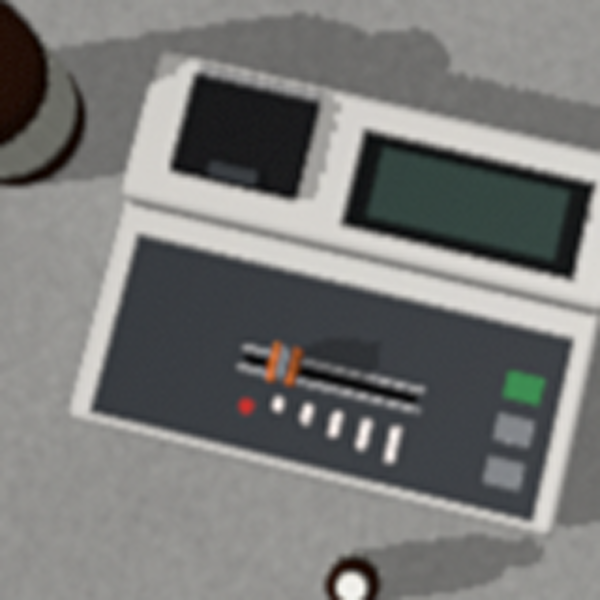

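View pics/scene_z.png

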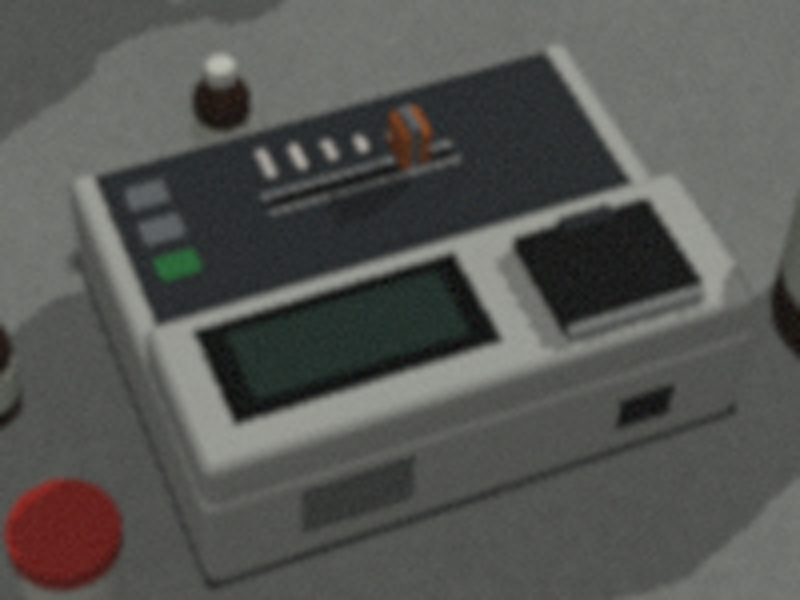

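The zooms show the knob at about (284,364) in the top crop, roughly one click from the red dot at (246,406). The slot runs from (240,357) to (424,398). Next I'll fit the photometer frame.

Run:
```python
from m import *
for n in('top','scene'):
    c,h,P=meas(n); v,u=np.indices(c['depth'].shape)
    box=(P[...,0]>440)&(P[...,0]<650)&(P[...,1]>-100)&(P[...,1]<250)
    dk=(box&(abs(P[...,2]-90)<5)&(h[...,2]<85)).astype(np.uint8)
    dk=cv2.morphologyEx(dk,cv2.MORPH_OPEN,np.ones((3,3),np.uint8))
    cnt=max(cv2.findContours(dk,0,2)[0],key=cv2.contourArea)[:,0]
    W=np.array([ray(c,*p,90)[:2] for p in cnt],np.float32)
    r=cv2.minAreaRect(W); print(n,'dark deck',r, cv2.boxPoints(r).round(1).tolist())
    cs=(box&(abs(P[...,2]-90)<6)).astype(np.uint8)
    # whole deck
    cnt=max(cv2.findContours(cs,0,2)[0],key=cv2.contourArea)[:,0]
    W=np.array([ray(c,*p,90)[:2] for p in cnt],np.float32)
    r=cv2.minAreaRect(W); print(n,'deck',r,cv2.boxPoints(r).round(1).tolist())
    org=box&(h[...,0]>=4)&(h[...,0]<=18)&(h[...,1]>100)&(P[...,2]>93)
    Q=P[org];print('org',len(Q),np.median(Q,0),Q.min(0),Q.max(0))
    red=box&((h[...,0]<6)|(h[...,0]>172))&(h[...,1]>130)&(P[...,2]<94); 
    if red.any(): print('red',ray(c,u[red].mean(),v[red].mean(),90))
```

```text
top dark deck ((548.6604614257812, 82.94681549072266), (267.2840576171875, 107.13412475585938), 74.82743072509766) [[462.0, -32.0], [565.4000244140625, -60.099998474121094], [635.2999877929688, 197.89999389648438], [531.9000244140625, 226.0]]
top deck ((554.6565551757812, 81.21544647216797), (298.0281066894531, 136.05653381347656), 74.92816162109375) [[450.20001220703125, -45.0], [581.5999755859375, -80.4000015258789], [659.0999755859375, 207.39999389648438], [527.7000122070312, 242.8000030517578]]
org 61 [552.34466092 107.32145485 124.82011619] [485.91701598  47.66529322 102.26259091] [565.58131229 118.34393229 965.70704587]
red [533.32113346 133.72633127  90.        ]
scene dark deck ((549.2455444335938, 83.63469696044922), (269.6057434082031, 108.64783477783203), 74.7693862915039) [[461.3999938964844, -32.20000076293945], [566.2000122070312, -60.70000076293945], [637.0999755859375, 199.39999389648438], [532.2000122070312, 228.0]]
scene deck ((592.8307495117188, 69.66826629638672), (298.0415344238281, 202.4423828125), 74.71876525878906) [[455.8999938964844, -47.400001525878906], [651.2000122070312, -100.80000305175781], [729.7000122070312, 186.6999969482422], [534.5, 240.10000610351562]]
org 85 [562.82333691 103.60591451 120.28134444] [524.09686165  97.61276014  93.49421323] [570.74217652 121.88312931 129.70833804]
```

The frame fits consistently. Yaw is about -15.15°, the origin about (601,69) and home about (559.7,126.5). The red dot lies 0.1 mm from home along the slot, and the lever sits at about 18.5 mm, which is the first click. I'll align tool x with the slot's +y, shut the fingers and go above the far side.

Emit:
play_rows(series=[[1,0,0,0,0,-5.7,0],[1,-25.4,0,-29.8,0,0,0],[1,-25.4,0,-29.8,0,0,0],[1,-25.4,0,-29.8,0,0,0],[1,-25.4,0,-29.8,0,0,0],[1,-25.4,0,-29.8,0,0,0],[1,-25.4,0,-29.8,0,0,0],[1,-25.4,0,-29.8,0,0,0],[1,-25.4,0,-29.8,0,0,0],[1,-25.4,0,-29.8,0,0,0],[1,-25.4,0,-29.8,0,0,0],[1,-25.4,0,-29.8,0,0,0],[1,-25.4,0,-29.8,0,0,0],[1,-25.4,0,-29.8,0,0,0],[1,-25.4,0,-29.8,0,0,0],[1,-25.4,0,-29.8,0,0,0],[1,0,0,0,0,0,0],[1,0,0,0,0,0,0]], squeeze=10)

```text
clock: 2.55
tcp_pos: [544.8, 76.5, 222.4]
tcp_rot: [-89.9, -0.0, 74.8]
force: [1.0, 0.6, -0.6]
gripper_width: 0.4
```

```bash
cat >> m.py <<'E'
EX=np.array([.9653,-.2612]);EY=np.array([.2612,.9653]);H=np.array([559.7,126.5])
def tool(c=None):
    s=env.get_state(); d=s['tcp_pos'][:2]-H
    print('t',round(s['clock'],2),'tool s %.1f perp %.1f z %.1f'%(-d@EY,d@EX,s['tcp_pos'][2]),'F along s %.1f'%(-s['force'][:2]@EY),'perp %.1f z %.1f'%(s['force'][:2]@EX,s['force'][2]))
def look(name,cams=('scene','top')):
    tool(); ims=[]
    for n in cams:
        c,h,P=meas(n)
        g=P[...,:2]-H
        along=-g@EY; perp=g@EX
        org=(h[...,0]>=4)&(h[...,0]<=18)&(h[...,1]>100)&(P[...,2]>112)&(P[...,2]<132)&(abs(perp)<25)&(along>-30)&(along<110)
        if org.sum(): print(n,'orange n',org.sum(),'s med %.1f'%np.median(along[org]),'min/max',along[org].min().round(1),along[org].max().round(1))
        p=proj(c,[559.7,126.5,100])[0]-[20,20] if n=='top' else proj(c,[555,100,110])[0]
        u0,v0=int(p[0]),int(p[1]); u0=max(60,min(580,u0)); v0=max(50,min(350,v0))
        ims.append(cv2.resize(c['color'][v0-50:v0+50,u0-60:u0+60,::-1],(480,400),interpolation=cv2.INTER_CUBIC)[:,40:440])
    cv2.imwrite(f'pics/{name}.png',np.hstack(ims))
E
python3 -c "
from m import *
look('a1')"
```

```text
t 2.55 tool s 52.2 perp -1.3 z 222.4 F along s -0.9 perp 0.8 z -0.6
scene orange n 62 s med 21.9 min/max 9.1 25.7
```

View pics/a1.png

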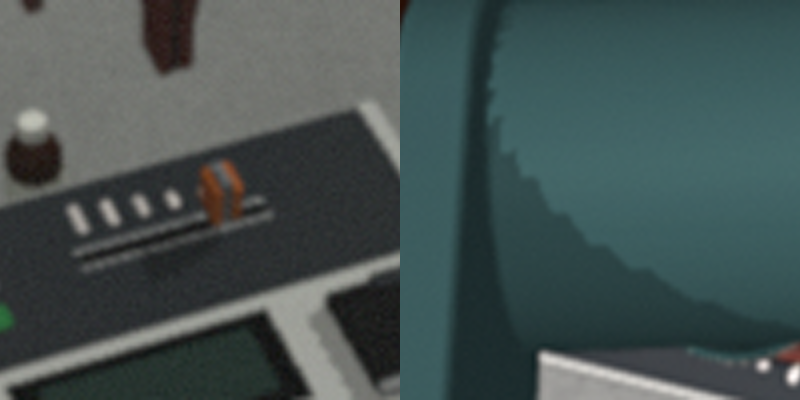

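The scene view shows the closed fingertips at (168,70), above the deck and left of the knob at (222,193). The arm blocks the top view. The knob spans s of about 9 to 26, centre about 17.4, so I'm descending beside it.

Emit:
play_rows(series=[[1,0,30,0,0,0,0],[1,0,30,0,0,0,0],[1,0,25,0,0,0,0],[1,0,20,0,0,0,0],[1,0,13,0,0,0,0],[1,0,0,0,0,0,0],[1,0,0,0,0,0,0]])

```text
clock: 3.52
tcp_pos: [545.9, 76.4, 105.4]
tcp_rot: [-90.1, -0.0, 74.9]
force: [0.7, 0.0, -0.0]
gripper_width: 0.7
```

```bash
python3 -c "
from m import *
look('a2',('scene',))"
```

```text
t 3.52 tool s 52.0 perp -0.2 z 105.4 F along s -0.2 perp 0.7 z -0.0
scene orange n 84 s med 23.9 min/max 8.6 60.3
```

View pics/a2.png

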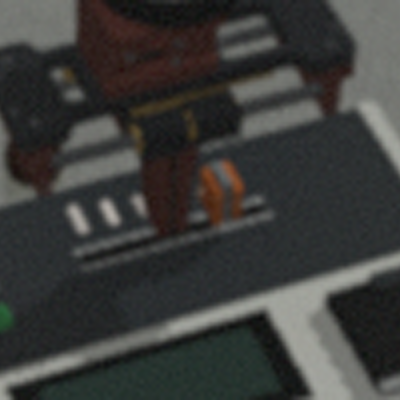

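The fingers are beside the slot at about (170,230), with a clear gap to the knob at (222,195). Now I'll push home.

Emit:
play_rows(series=[[1,3,0,0,0,0,0],[1,3,0,0,0,0,0],[1,3,0,0,0,0,0],[1,3,0,0,0,0,0],[1,3,0,0,0,0,0],[1,0,0,0,0,0,0]])

```text
clock: 4.32
tcp_pos: [549.4, 90.9, 104.6]
tcp_rot: [-90.0, 0.0, 74.9]
force: [0.3, 0.2, 0.2]
gripper_width: 0.8
```

```bash
python3 -c "
from m import *
look('a3',('scene',))"
```

```text
t 4.33 tool s 37.1 perp -0.6 z 104.6 F along s -0.2 perp 0.2 z 0.2
scene orange n 67 s med 24.1 min/max 9.4 44.8
```

View pics/a3.png

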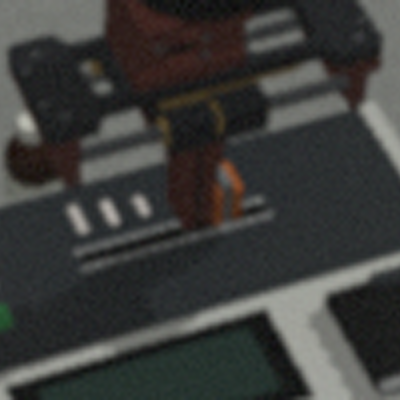

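Emit:
play_rows(series=[[1,1,0,0,0,0,0],[1,1,0,0,0,0,0],[1,0,0,0,0,0,0]])

```text
clock: 4.75
tcp_pos: [549.7, 92.1, 104.6]
tcp_rot: [-90.0, 0.1, 74.9]
force: [-0.6, -3.3, 0.8]
gripper_width: 0.7
```

Emit:
play_rows(series=[[1,1,0,0,0,0,0],[1,1,0,0,0,0,0],[1,0,0,0,0,0,0]])

```text
clock: 5.12
tcp_pos: [550.1, 93.7, 104.7]
tcp_rot: [-90.0, 0.1, 74.9]
force: [-1.2, -5.0, 1.4]
gripper_width: 0.3
```

Emit:
play_rows(series=[[1,1,0,0,0,0,0],[1,1,0,0,0,0,0],[1,0,0,0,0,0,0]])

```text
clock: 5.5
tcp_pos: [550.8, 96.2, 104.6]
tcp_rot: [-90.0, 0.0, 74.9]
force: [-1.4, -3.2, 1.4]
gripper_width: 0.5
```

Emit:
play_rows(series=[[1,1,0,0,0,0,0],[1,1,0,0,0,0,0],[1,0,0,0,0,0,0]])

```text
clock: 5.88
tcp_pos: [551.5, 98.9, 104.6]
tcp_rot: [-90.0, -0.0, 74.9]
force: [-0.5, -1.1, -0.2]
gripper_width: 0.3
```

```bash
python3 -c "
from m import *
look('a4',('scene',))"
```

```text
t 5.88 tool s 28.8 perp -0.7 z 104.6 F along s 1.2 perp -0.2 z -0.2
scene orange n 62 s med 16.6 min/max 1.4 36.3
```

View pics/a4.png

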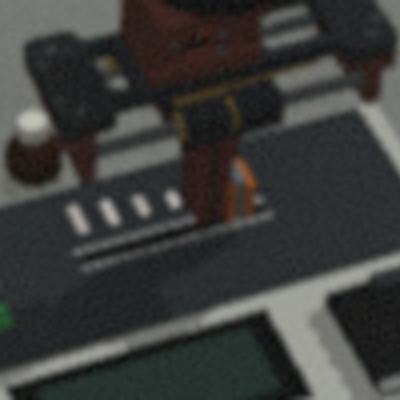

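Contact came at tool s of about 36.4, giving a tool-to-lever offset of about 18.2 mm. The lever is now near 10.5, so I'll continue.

Emit:
play_rows(series=[[1,1,0,0,0,0,0],[1,1,0,0,0,0,0],[1,1,0,0,0,0,0],[1,1,0,0,0,0,0],[1,0,0,0,0,0,0]])

```text
clock: 6.55
tcp_pos: [552.7, 102.5, 104.7]
tcp_rot: [-90.0, -0.0, 74.9]
force: [-0.2, -0.2, 0.2]
gripper_width: 0.6
```

Emit:
play_rows(series=[[1,1,0,0,0,0,0],[1,1,0,0,0,0,0],[1,1,0,0,0,0,0],[1,1,0,0,0,0,0],[1,0,0,0,0,0,0]])

```text
clock: 7.18
tcp_pos: [553.5, 106.2, 104.7]
tcp_rot: [-90.0, 0.0, 74.9]
force: [-0.3, -0.4, -0.7]
gripper_width: 0.6
```

Emit:
play_rows(series=[[1,1,0,0,0,0,0],[1,1,0,0,0,0,0],[1,0,0,0,0,0,0]])

```text
clock: 7.55
tcp_pos: [554.1, 108.1, 104.7]
tcp_rot: [-90.0, 0.0, 74.9]
force: [-0.0, -0.2, 0.8]
gripper_width: 1.0
```

```bash
python3 -c "
from m import *
look('a5',('scene',))"
```

```text
t 7.55 tool s 19.3 perp -0.6 z 104.7 F along s 0.2 perp 0.0 z 0.8
scene orange n 67 s med 6.2 min/max -8.5 26.6
```

View pics/a5.png

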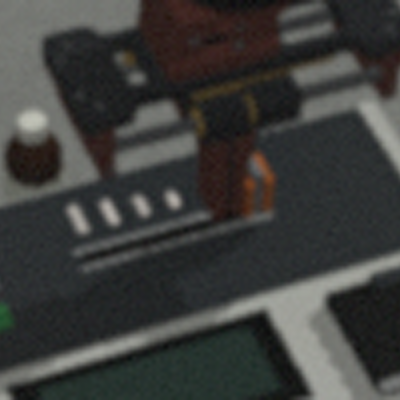

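The knob's home edge is at s≈-8.5, so it has snapped home, ahead of the finger. I'll push gently onto the home stop to confirm.

Emit:
play_rows(series=[[1,1,0,0,0,0,0],[1,1,0,0,0,0,0],[1,0,0,0,0,0,0]])

```text
clock: 7.98
tcp_pos: [554.4, 109.5, 104.7]
tcp_rot: [-90.0, 0.1, 74.9]
force: [-0.3, -3.5, 1.1]
gripper_width: 0.5
```

Emit:
play_rows(series=[[1,1,0,0,0,0,0],[1,1,0,0,0,0,0],[1,0,0,0,0,0,0],[1,0,0,0,0,0,0]])

```text
clock: 8.48
tcp_pos: [554.6, 110.2, 104.7]
tcp_rot: [-90.0, 0.2, 74.9]
force: [-2.9, -9.4, 3.6]
gripper_width: 0.5
```

It's firmly against the stop: 9.7 N with no more motion, and tool s 17.1 gives lever -1 mm. Now I'll back off, lift, cross to the home side and descend.

Emit:
play_rows(series=[[1,-5,0,0,0,0,0],[1,-10,0,0,0,0,0],[1,0,-20,0,0,0,0],[1,0,-30,0,0,0,0],[1,15,0,0,0,0,0],[1,20,0,0,0,0,0],[1,20,0,0,0,0,0],[1,10,0,0,0,0,0],[1,0,0,0,0,0,0],[1,0,0,0,0,0,0]])

```text
clock: 9.72
tcp_pos: [567.8, 160.0, 154.3]
tcp_rot: [-90.0, 0.0, 74.9]
force: [-0.2, -0.1, -0.2]
gripper_width: 0.5
```

```bash
python3 -c "
from m import *
look('a6',('scene',))"
```

```text
t 9.72 tool s -34.4 perp -0.9 z 154.3 F along s 0.2 perp -0.1 z -0.2
scene orange n 65 s med 3.9 min/max -8.7 8.0
```

View pics/a6.png

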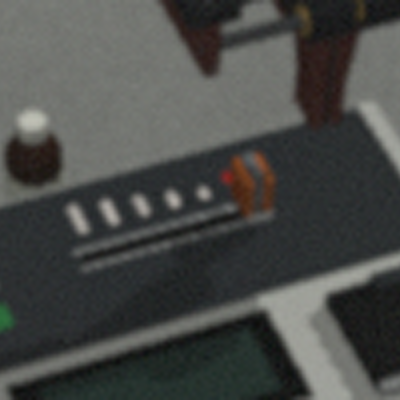

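The lever is home at the red dot (228,180), with the knob spanning s from -8.7 to 8.0. I'll descend on the home side and approach.

Emit:
play_rows(series=[[1,0,20,0,0,0,0],[1,0,20,0,0,0,0],[1,0,10,0,0,0,0],[1,0,0,0,0,0,0],[1,-4,0,0,0,0,0],[1,-4,0,0,0,0,0],[1,-4,0,0,0,0,0],[1,0,0,0,0,0,0]])

```text
clock: 10.78
tcp_pos: [565.0, 148.2, 104.9]
tcp_rot: [-90.0, 0.0, 74.8]
force: [0.9, 0.2, -1.0]
gripper_width: 0.6
```

Emit:
play_rows(series=[[1,-1,0,0,0,0,0],[1,-1,0,0,0,0,0],[1,-1,0,0,0,0,0],[1,-1,0,0,0,0,0],[1,-1,0,0,0,0,0],[1,0,0,0,0,0,0]])

```text
clock: 11.52
tcp_pos: [563.7, 143.6, 104.6]
tcp_rot: [-90.0, 0.0, 74.9]
force: [-0.4, -0.1, 0.7]
gripper_width: 0.6
```

```bash
python3 -c "
from m import *
look('a7',('scene',))"
```

```text
t 11.53 tool s -17.6 perp -0.6 z 104.6 F along s 0.2 perp -0.4 z 0.7
scene orange n 88 s med -4.2 min/max -24.4 8.5
```

View pics/a7.png

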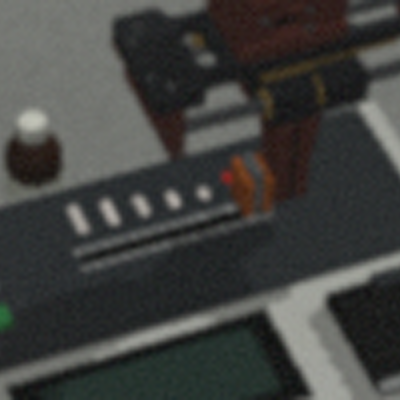

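The finger is just touching the home cheek. I'll push over the first hump.

Emit:
play_rows(series=[[1,-1,0,0,0,0,0],[1,-1,0,0,0,0,0],[1,-1,0,0,0,0,0],[1,0,0,0,0,0,0]])

```text
clock: 12.08
tcp_pos: [563.1, 141.5, 104.7]
tcp_rot: [-90.0, -0.1, 74.8]
force: [0.7, 4.1, -1.4]
gripper_width: 0.5
```

Emit:
play_rows(series=[[1,-1,0,0,0,0,0],[1,-1,0,0,0,0,0],[1,-1,0,0,0,0,0],[1,-1,0,0,0,0,0],[1,0,0,0,0,0,0]])

```text
clock: 12.7
tcp_pos: [561.9, 136.9, 104.7]
tcp_rot: [-90.0, 0.0, 74.9]
force: [0.9, 2.4, -0.2]
gripper_width: 0.5
```

Emit:
play_rows(series=[[1,-1,0,0,0,0,0],[1,-1,0,0,0,0,0],[1,-1,0,0,0,0,0],[1,-1,0,0,0,0,0],[1,-1,0,0,0,0,0],[1,-1,0,0,0,0,0],[1,0,0,0,0,0,0],[1,0,0,0,0,0,0]])

```text
clock: 13.7
tcp_pos: [560.2, 131.0, 104.6]
tcp_rot: [-90.0, 0.0, 74.9]
force: [-0.0, 0.6, 0.1]
gripper_width: 0.5
```

```bash
python3 -c "
from m import *
look('a8',('scene',))"
```

```text
t 13.7 tool s -4.5 perp -0.7 z 104.6 F along s -0.6 perp -0.2 z 0.1
scene orange n 83 s med 14.7 min/max -13.2 26.1
```

View pics/a8.png

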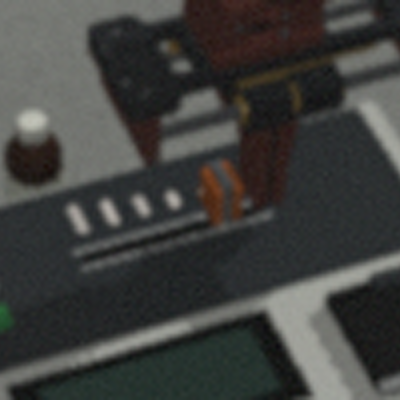

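The knob's far edge is at 26.1, against about 8.2 when home, so it rests in click 1. On to click 2, with a tool target of s≈13.

Emit:
play_rows(series=[[1,-1,0,0,0,0,0],[1,-1,0,0,0,0,0],[1,-1,0,0,0,0,0],[1,-1,0,0,0,0,0],[1,-1,0,0,0,0,0],[1,-1,0,0,0,0,0],[1,-1,0,0,0,0,0],[1,0,0,0,0,0,0]])

```text
clock: 14.75
tcp_pos: [558.6, 124.6, 104.7]
tcp_rot: [-90.0, -0.0, 74.8]
force: [-0.3, 1.3, 0.6]
gripper_width: 0.5
```

Emit:
play_rows(series=[[1,-1,0,0,0,0,0],[1,-1,0,0,0,0,0],[1,-1,0,0,0,0,0],[1,-1,0,0,0,0,0],[1,-1,0,0,0,0,0],[1,-1,0,0,0,0,0],[1,-1,0,0,0,0,0],[1,-1,0,0,0,0,0],[1,-1,0,0,0,0,0],[1,-1,0,0,0,0,0],[1,-0.5,0,0,0,0,0],[1,0,0,0,0,0,0],[1,0,0,0,0,0,0]])

```text
clock: 16.38
tcp_pos: [555.7, 114.1, 104.6]
tcp_rot: [-90.0, 0.0, 74.9]
force: [-0.4, 0.2, 0.5]
gripper_width: 0.3
```

```bash
python3 -c "
from m import *
look('a9',('scene',))"
```

```text
t 16.38 tool s 13.0 perp -0.7 z 104.6 F along s -0.1 perp -0.4 z 0.5
scene orange n 89 s med 25.2 min/max 8.0 37.1
```

View pics/a9.png

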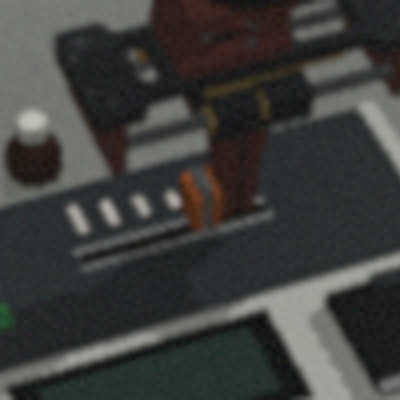

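The far edge is at 37.1, so the lever is at about 29 and hasn't snapped into click 2 yet. The home-side offset is nearer 16 mm than 18. I'll nudge and look again.

Emit:
play_rows(series=[[1,-1,0,0,0,0,0],[1,-1,0,0,0,0,0],[1,0,0,0,0,0,0],[1,0,0,0,0,0,0]])

```text
clock: 16.92
tcp_pos: [555.2, 112.4, 104.7]
tcp_rot: [-90.0, 0.0, 74.9]
force: [-0.0, 0.0, -0.7]
gripper_width: 0.5
```

```bash
python3 -c "
from m import *
look('a10',('scene',))"
```

```text
t 16.93 tool s 14.8 perp -0.6 z 104.7 F along s -0.0 perp -0.0 z -0.7
scene orange n 92 s med 31.4 min/max 7.8 44.0
```

View pics/a10.png

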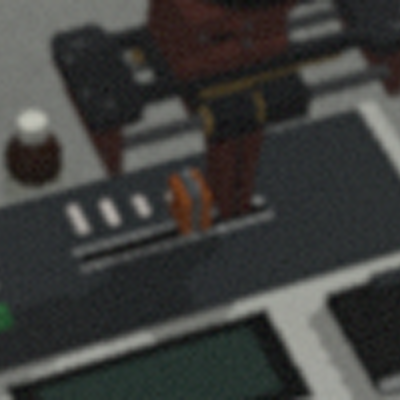

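The far edge is now at 44.0, so the lever is in click 2 (36 mm). For click 3 I expect the snap at tool s≈32, so I'll advance 16 mm to about 30.8 and then nudge.

Emit:
play_rows(series=[[1,-1,0,0,0,0,0],[1,-1,0,0,0,0,0],[1,-1,0,0,0,0,0],[1,-1,0,0,0,0,0],[1,-1,0,0,0,0,0],[1,-1,0,0,0,0,0],[1,-1,0,0,0,0,0],[1,-1,0,0,0,0,0],[1,-1,0,0,0,0,0],[1,-1,0,0,0,0,0],[1,-1,0,0,0,0,0],[1,-1,0,0,0,0,0],[1,-1,0,0,0,0,0],[1,-1,0,0,0,0,0],[1,-1,0,0,0,0,0],[1,-1,0,0,0,0,0],[1,0,0,0,0,0,0],[1,0,0,0,0,0,0]])

```text
clock: 19.23
tcp_pos: [551.0, 96.7, 104.6]
tcp_rot: [-90.0, 0.0, 74.9]
force: [-0.1, 0.7, -0.4]
gripper_width: 0.2
```

```bash
python3 -c "
from m import *
look('a11',('scene',))"
```

```text
t 19.23 tool s 31.0 perp -0.7 z 104.6 F along s -0.7 perp -0.3 z -0.4
scene orange n 94 s med 42.9 min/max 24.2 56.3
```

View pics/a11.png

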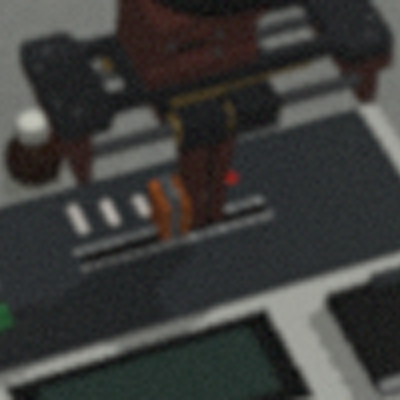

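The lever is at about 48 and hasn't snapped yet. I'll nudge 1.5 mm.

Emit:
play_rows(series=[[1,-1,0,0,0,0,0],[1,-0.5,0,0,0,0,0],[1,0,0,0,0,0,0],[1,0,0,0,0,0,0]])

```text
clock: 19.77
tcp_pos: [550.6, 95.4, 104.6]
tcp_rot: [-90.0, 0.0, 74.9]
force: [-0.0, -0.0, -0.5]
gripper_width: 0.7
```

```bash
python3 -c "
from m import *
look('a12',('scene',))"
```

```text
t 19.77 tool s 32.3 perp -0.6 z 104.6 F along s 0.0 perp -0.0 z -0.5
scene orange n 84 s med 49.4 min/max 23.8 62.3
```

View pics/a12.png

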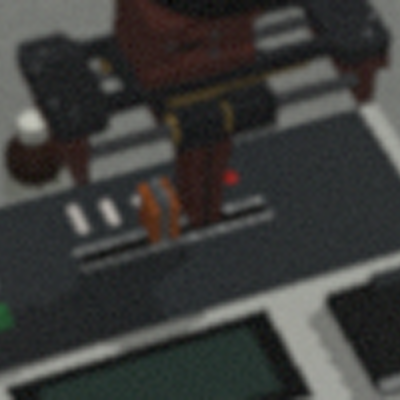

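The lever snapped ahead of the finger and its far edge is at 62.3, so it's at about 54. I'll back off towards home, lift well clear and retreat, then check from both cameras.

Emit:
play_rows(series=[[1,4,0,0,0,0,0],[1,8,0,0,0,0,0],[1,0,-25,0,0,0,0],[1,0,-40,0,0,0,0],[1,0,-45,0,0,0,0],[1,25,0,29,0,0,0],[1,25,0,29,0,0,0],[1,25,0,29,0,0,0],[1,25,0,29,0,0,0],[1,25,0,29,0,0,0],[1,25,0,29,0,0,0],[1,25,0,29,0,0,0],[1,25,0,29,0,0,0],[1,25,0,29,0,0,0],[1,25,0,29,0,0,0],[1,25,0,29,0,0,0],[1,25,0,29,0,0,0],[1,0,0,0,0,0,0],[1,0,0,0,0,0,0],[1,0,0,0,0,0,0]])

```text
clock: 22.32
tcp_pos: [296.7, 486.8, 214.6]
tcp_rot: [-90.0, 0.0, 74.8]
force: [0.1, 0.2, 0.6]
gripper_width: 0.5
```

Run:
```python
from m import *
look('a13')
c=cam('top'); P=cloud(c)
for nm,(u0,v0) in dict(stock=(217,140),dropsa=(329,286),dropsb=(419,250),jar=(422,202)).items(): print(nm,P[v0,u0].round(0))
a=np.load('top0.npy',allow_pickle=True).item()['color']
for nm,(u0,v0) in dict(stock=(230,152),dropsa=(329,286),dropsb=(419,250),jar=(422,202)).items():
    s=(slice(v0-12,v0+13),slice(u0-12,u0+13)); print(nm,'img diff',cv2.absdiff(a[s],c['color'][s]).mean().round(1))
```

```text
t 22.32 tool s -279.1 perp -348.0 z 214.6 F along s -0.2 perp 0.0 z 0.6
scene orange n 58 s med 57.9 min/max 45.7 62.8
top orange n 47 s med 51.0 min/max 46.2 62.1
stock [730. 291. 200.]
dropsa [424.  73.  86.]
dropsb [ 498. -130.   83.]
jar [ 611. -151.   46.]
stock img diff 1.6
dropsa img diff 5.9
dropsb img diff 1.7
jar img diff 1.5
```

View pics/a13.png

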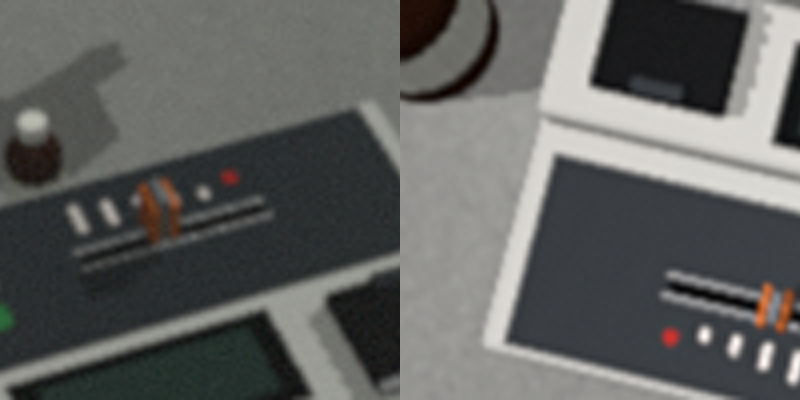

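Both views put the knob at s of about 46 to 62.5, centre about 54.2, at the third bar. In the top crop it's at (775,307), with the third bar at (765,355). The bottles and jar haven't moved, so I'm handing in.

```bash
python3 -c "
from plant import env
print(env.close_job())"
```

```text
the job is handed in; nothing more can be done
None
```

The lever is resting in the third click from home, and I handed the job in at about 22 s. It reports no verdict, so this rests on my own checks.

- **Homing:** I pushed the lever with the shut fingertips from its starting place in the first click. It went back onto the home stop, where it took about 10 N with no further motion, and the camera showed it at the red dot.
- **Clicks:** I then pushed from the home side one click at a time, checking the camera after each, and backed off when it snapped into the third.
- **Final checks:** Both cameras put the knob centre at about 54.2 mm (target 54 ± 2.5 mm). The four loose items read the same positions as at the start, and the hand is well clear with no contact force.

**Disagreements:**
- The finger-to-lever distance from the home side was about 16 mm, not the 18 mm measured from the far side. The second and third clicks therefore each needed an extra nudge of 1.5 to 2 mm, but the camera never showed the lever past the third click.
- The image patch around `drops_a` differed slightly from the start. I put that down to the arm's shadow, since its measured position was unchanged.

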